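# Screw the port plug into the sample cell

## Robot

A 6-joint arm with a two-finger parallel gripper is mounted at the origin on the work surface. World frame = base frame: x ahead of the robot, y to its left, z up, the work surface at z = 0. Lengths are in mm, angles in rad, forces in N, time in s.
With the tool pointing down it reaches from about 400 to 925 mm from the base axis. Payload 12.5 kg.
Tool frame: the origin (TCP) lies on the centre line of the jaws, within the pads' length; the fingertips stand 8 mm ahead of it and the grasp point (between the pads) lies 11 mm behind it; z points along the fingers, x is the direction in which the jaws open and shut, and the axes are right-handed (so a half turn about z gives the same grasp; the last joint's range is limited). The gripper opens to 95 mm and grips with 3 to 60 N. Pads are 20 mm wide; open, the fingers measure 119 mm over their backs; the gripper's body (75 mm by 180 mm) begins 59 mm behind the grasp point.
Start: joints at [-1.274, 0.491, 1.559, -0, 1.092, -0.106], TCP at [245.021, -574.987, 222.661] pointing down, gripper open.
Joint ranges: [-3.1, 3.1], [-0.84, 2.19], [0.05, 2.79], [-1.13, 4.28], [0.06, 2.93], [-2.69, 2.69]. Speed limits (rad/s): [2.22, 2.22, 2.79, 3.14, 3.14, 3.14].

## Interface

Orientations are given as [roll, pitch, yaw] about the fixed x, y, z axes, in that order (R = Rz(yaw) Ry(pitch) Rx(roll)).
In Python, from cell import env gives the robot as it stands. The module is installed in compiled form; this text tells all that it offers.
- The arm moves only by the tool send_rows, never from a script. Its argument "moves" is a list that holds one entry, the list of rows, each a list of 6 numbers: the shift along the tool's x, y, z as a fraction of full scale, then the turn, a rotation vector about the tool's x, y, z as a fraction of full scale. A call has 1 to 12 rows; each row is the pose to reach, as a shift and turn from the pose commanded when the call began, along the tool's axes at that moment; what a row does not reach only later rows make up. Full scale, the value 1, is 0.3 m for a shift and 90 degrees for a turn. A row lasts 1/12 s, in which the tool goes at most 41.7 mm and 7.16 degrees, less where a joint would pass 70% of its speed; a pose out of reach is approached as far as the arm can. A call with a number of a shift or a turn outside -1 to 1 is refused whole. A call with a gripper value outside its range is refused whole. "grip" is the gripper's target within -1 to 1 (shut at 1, half-way at 0, fully open at -1), set as the call begins (left out, the last holds). The fingers move at their own pace and stop on an object; the grip force is fixed at half the most. Time passes only in rows, so rows that repeat a pose let the fingers close. It gives the time, the measured TCP pose, the force and the opening at its end, in the units of the state.
- env.state(): the state, without advancing time (a new reading comes with each control period).
- env.read_camera(name): name is "scene" or "top"; returns a dict with "image" (384x512x3 uint8, red, green, blue), "mtx" (3x3 intrinsics, pixels), "distortion" ([k1, k2, p1, p2, k3] as OpenCV has them; the pictures are not rectified), "T" (4x4, takes a point from camera to world coordinates). Camera axes: x right, y up, looking along -z (the intrinsics and any distortion apply to the point x, -y, -z); pixel columns grow to the right and rows downward; lengths in mm; the calibration is good to about 2 mm. A picture is of the moment at which its call begins. There is no depth.
- env.job_done(): hands the job in, once; it reports no verdict.
Trained networks look in the newest picture that a camera, given by its name, has taken for a name from the list of things; names that differ only in an ending like _2 or _b are one class to them, and where a whole thing is asked for, a point or a joint stands for the part that bears it (a point fixed in the world has none). Each returns a list of dicts, best first, with "confidence" (0 to 1); they miss things now and then, are a little off and sometimes report something else, mostly with a low value. They report only what shows in the picture. A call takes as long as a camera call. They do not tell look-alikes from the thing itself.
- env.look_for(camera, thing): "xy" ([column, row] in pixels, amid what is visible of it).
- env.outline_of(camera, thing): "region" (384x512 bool, what is visible of it) and "xy" ([column, row] in pixels, amid what is visible of it).
The state is a dict: "t": time; "joints": joint angles; "qvel": joint speeds; "tau": joint torques, N m; "eef_pos": TCP position; "tcp_rot": TCP orientation; "ft_force": force on the tool from outside, world axes, zero at the start; "moment": the same for the moment, N m; "opening": opening from 0.0 (shut) to 1.0 (fully open).
Only numpy, scipy, OpenCV 4.12 (cv2) and the standard library are available. Lean on these libraries where they do the work, as an engineer would, in place of code of your own. Each camera call takes 0.05 s, during which the arm holds its last target. There are 200 camera calls.

## Task

Take the blue wing-headed plug from the white rack, set it upright in the steel collar of the blue instrument and back it off anticlockwise until you feel it drop into the thread start. Then run it in clockwise until its flange sits fully home on the collar, without forcing or cross-threading it, and let go. Leave everything else where it is.

Things in the scene. Friction and masses are not known exactly. Their poses are not given: they have to be found in the camera images.
- plug: the screw plug, 0.13 to 0.21 kg, 59 mm tall, origin at the centre of its foot, z up its axis. Steel shank 30 mm thick (z 0 to 26 mm, foot tapered to 23 mm) with three brass lugs 120 degrees apart (pins 5 mm thick at z 12 mm, tips at 21 mm radius); blue flange 56 mm wide (z 26 to 32 mm), resting on the rack at first and on the collar's rim when home
- wing (a point): middle of the plug's blue upright wing, 45 mm above its origin, frame as the plug's. The wing is 40 mm along x, 12 mm thick along y, z 31 to 59 mm above the plug's origin. Grip it across its thickness, from above
- mouth (a point): centre of the rim of the instrument's steel collar, z up; 96 mm above the table. Collar 60 mm outside, 44 mm bore; within it a brass right-hand three-start thread of 33 mm bore takes the lugs. Clear space above. The angle of the thread starts varies, is not given by this frame's yaw, and must be felt
- start (a point): point on the collar's axis, 22 mm below the rim: the plug's origin comes here when its lugs lie in the thread starts. Set in, the lugs first stand on the crests (origin 10 to 18 mm below the rim), where walls block clockwise turning. Turned anticlockwise under a few N of push they climb, within 120 degrees drop up to 10 mm into the starts, and walls then block further backing off
- home (a point): point on the collar's axis, 26 mm below the rim: the plug's origin comes here when fully home, flange on the rim. From the starts it runs in clockwise, sinking 4 mm in 80 to 95 degrees, and locks; it then stays by friction. Follow it down with a few N. Forcing it (over 120 N on the thread) spoils it: stop turning when the resisting torque passes about 0.4 N m
- cell: the blue instrument, fixed to the table: housing 150 (x) x 180 (y) mm, 55 mm high, white panel on its -x face, the steel collar in the middle of its top. Origin at the centre of its underside
- rack: white rack, fixed: 90 (x) x 170 (y) mm, 40 mm high, two holes 47 mm wide at y = +50 and -50 mm in its frame; the plug stands in one (either), the spare in the other, flanges resting on its top. Origin at the centre of its underside
- spare: plain spare plug standing in the other hole of the rack: all grey, round knob 32 mm wide, 50 mm tall, flange 56 mm; no lugs, not wanted. Origin at the centre of its foot
- amber: amber bottle with white cap, 60 mm wide, 130 mm tall; leave alone. Origin at the centre of its foot
- clear: clear bottle with blue cap, 70 mm wide, 140 mm tall; leave alone. Origin at the centre of its foot
- beaker: green beaker, 84 mm wide, 100 mm tall; leave alone. Origin at the centre of its foot
- jar: small white jar with red cap, 56 mm wide, 60 mm tall; leave alone. Origin at the centre of its foot
- timer: flat white timer, 60 x 70 x 22 mm, leave alone. Origin at the centre of its underside
- funnel: green funnel standing mouth down, 90 mm wide, 50 mm tall; leave alone. Origin at the centre of its foot
Things that resemble listed ones, but are neither listed nor needed, are in the scene too. There is more than one size of the plug; the job needs the smallest.

How it is judged (in metres and radians):
On the way:
1. the plug has dropped into the thread start: upright in the collar, its flange 2 to 6 mm above the rim (horizontal distance between plug and mouth below 0.005 m and angle between plug's own z axis and vertical below 0.08 rad and z of plug in the frame of mouth between -0.024 and -0.02 m), for 0.1 s.
At the end, for the whole second after the job is handed in: The plug stands upright (within 0.04 rad) and central (within 4 mm) in the collar, run in until its flange rests on the rim (gap under 1.2 mm), released and at rest; rack, spare plug and all other loose things undisturbed (z of plug in the frame of mouth below -0.0248 m and horizontal distance between plug and mouth below 0.004 m and angle between plug's own z axis and vertical below 0.04 rad and linear speed of plug below 0.01 m/s and angular speed of plug below 0.1 rad/s); the robot touches nothing.
It fails at once if the plug is forced against the collar or its thread (over 120 N) (contact force between plug and cell above 120 N).
It fails at once if the plug is cross-threaded: tilted over 0.15 rad with its lugs in the collar (horizontal distance between plug and mouth below 0.02 m and z of plug in the frame of mouth below -0.014 m and angle between plug's own z axis and vertical above 0.15 rad).
It fails at once if a bystander or the spare plug is disturbed (moved over 20 mm) (distance of any of spare, amber, clear, beaker, jar, timer, funnel from where it was at the start of the episode above 0.02 m).
It also fails if it takes over 72 s, if anything falls off the work surface, if the arm or the gripper's body presses on something with over 40 N, if the wrist force passes 120 N, or if a joint passes its speed limit or range.

## Working session

There is one attempt and no reset: what is moved stays moved. The work goes in short steps, Python scripts to look and compute and a tool call to move; the robot and the scene stay as the last step left them, time stands still between calls to the robot, and variables do not carry over. Pictures are saved under pics/ and viewed, about 8 in all and at most 12, crops included, and the job is handed in when it is done.

Besides the shell and the picture viewer there is one more tool, called in YAML: its name, and indented under it one key for each argument. send_rows: Moves the arm, as the interface text tells. Its arguments: {"type":"object","properties":{"moves":{"type":"array","items":{"type":"array","items":{"type":"array","items":{"type":"number"}}}},"grip":{"type":"number"}},"required":["moves"]}

```bash
mkdir -p pics; cat > h.py <<'E'
import numpy as np, cv2
from cell import env
def px2w(c,uv,z):
    p=cv2.undistortPoints(np.array([[uv]],float),np.array(c["mtx"]),np.array(c["distortion"]))[0,0]
    T=np.array(c["T"]);d=T[:3,:3]@np.array([p[0],-p[1],-1.]);o=T[:3,3]
    return o+d*(z-o[2])/d[2]
def w2px(c,P):
    T=np.array(c["T"]);q=(np.atleast_2d(P)-T[:3,3])@T[:3,:3];q=q*[1,-1,-1]
    return cv2.projectPoints(q,np.zeros(3),np.zeros(3),np.array(c["mtx"]),np.array(c["distortion"]))[0][:,0]
def save(im,n): cv2.imwrite("pics/"+n,im[:,:,::-1])
E
python3 - <<'E'
from h import *
for n in("scene","top"):
    c=env.read_camera(n);save(c["image"],n+"0.png");print(n,np.round(c["T"],3).tolist(),np.round(c["mtx"],1).tolist(),c["distortion"])
    for th in("plug","wing","mouth","cell","rack","spare"):
        print(th,[(np.round(d["xy"],1).tolist(),round(d["confidence"],2)) for d in env.look_for(n,th)])
s=env.state();print(s)
E
```

```text
scene [[0.191, -0.581, 0.791, 1776.596], [0.981, 0.127, -0.144, -219.812], [-0.017, 0.804, 0.594, 1029.752], [0.0, 0.0, 0.0, 1.0]] [[489.8, 0.0, 257.0], [0.0, 489.8, 190.5], [0.0, 0.0, 1.0]] [-0.12948026  0.          0.          0.          0.        ]
plug [([173.6, 193.6], 0.96), ([163.4, 222.1], 0.62), ([125.9, 232.8], 0.62), ([301.7, 202.7], 0.47)]
wing [([127.9, 229.7], 0.91), ([171.9, 190.9], 0.87), ([165.1, 216.0], 0.62)]
mouth [([301.6, 205.6], 0.86)]
cell [([297.6, 203.3], 0.71)]
rack [([180.1, 221.6], 0.76)]
spare [([191.9, 210.2], 0.6)]
top [[-0.028, 0.996, -0.088, 425.647], [-1.0, -0.028, -0.001, -7.182], [-0.003, 0.088, 0.996, 1495.428], [0.0, 0.0, 0.0, 1.0]] [[481.6, 0.0, 261.6], [0.0, 481.6, 193.4], [0.0, 0.0, 1.0]] [0.00902277 0.         0.         0.         0.        ]
plug [([401.4, 182.3], 0.67), ([354.2, 239.6], 0.66), ([356.7, 193.6], 0.53)]
wing [([354.1, 237.5], 0.75), ([360.9, 192.0], 0.7)]
mouth [([212.3, 198.5], 0.9)]
cell [([211.6, 201.2], 0.69)]
rack [([341.8, 191.3], 0.79)]
spare [([326.4, 194.9], 0.5)]
{'t': 0.7, 'joints': array([-1.27362117e+00,  4.90879408e-01,  1.55891273e+00, -2.67641215e-05,
        1.09169490e+00, -1.05617508e-01]), 'qvel': array([ 0.00152647, -0.00238801,  0.00058916, -0.00057637, -0.00115885,
       -0.00102098]), 'tau': array([ 1.46889055e-03, -6.12329149e+01, -2.58400977e+01,  6.93462230e-02,
        4.42951242e-02, -4.17762772e-05]), 'eef_pos': array([ 245.0013132 , -574.98923932,  222.66934976]), 'tcp_rot': array([ 3.14155790e+00, -1.02523283e-04, -1.16799132e+00]), 'ft_force': array([ 0.29747736, -0.40074306, -0.51766818]), 'moment': array([-0.08019575, -0.05300706, -0.01967211]), 'opening': 1.0005167273020723}
```

View pics/scene0.png

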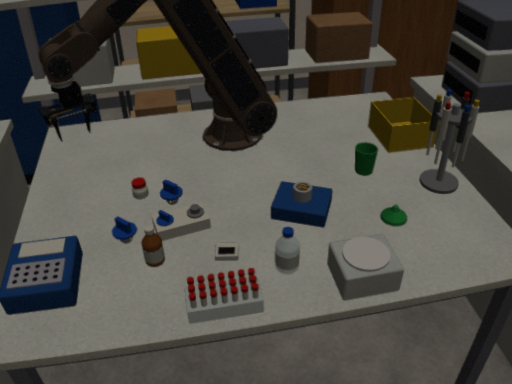

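View pics/top0.png

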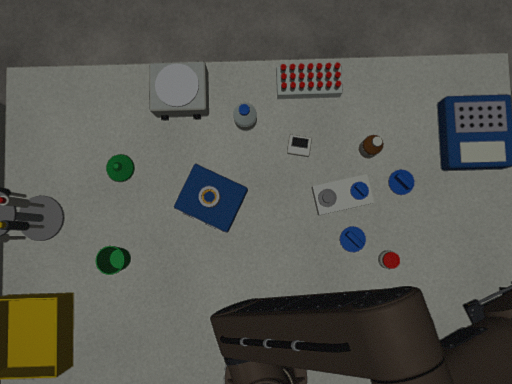

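Candidates in the top picture are (360,191) standing in the rack, (401,182) on the table and (353,239) on the table. The one in the rack fits, since it has the smallest flange and stands in the white rack beside the grey spare. I'll confirm it in one crop and measure.

```bash
python3 - <<'E'
from h import *
c=env.read_camera("top");im=c["image"]
cr=im[140:260,160:420]
save(cv2.resize(im[165:260,305:420],None,fx=6,fy=6,interpolation=cv2.INTER_CUBIC)[:570,:690],"crop.png")
hsv=cv2.cvtColor(im,cv2.COLOR_RGB2HSV)
blue=((hsv[...,0]>95)&(hsv[...,0]<135)&(hsv[...,1]>100)).astype(np.uint8)
n,l,st,ce=cv2.connectedComponentsWithStats(blue)
for i in range(1,n):
    if st[i,4]>40: print("blue",st[i].tolist(),ce[i].round(1).tolist())
# flange radius test at heights
def circ(uv0,rng,h):
    pass
for th in("plug","wing","mouth","cell","rack","spare"):
    for d in env.outline_of("top",th):
        m=d["region"].astype(np.uint8)
        if m.sum()<5: continue
        r=cv2.minAreaRect(cv2.findNonZero(m));print(th,round(d["confidence"],2),np.round(d["xy"],1),int(m.sum()),np.round(r[0],1),np.round(r[1],1),round(r[2],1))
        z={"plug":46,"wing":72,"mouth":96,"cell":55,"rack":40,"spare":60}[th]
        print("   w",px2w(c,r[0],z).round(1),"corners",[px2w(c,p,z)[:2].round(0).tolist() for p in cv2.boxPoints(r)])
E
```

```text
blue [438, 95, 74, 75, 2677] [470.1, 133.8]
blue [239, 104, 11, 11, 95] [243.8, 109.1]
blue [174, 164, 73, 68, 2490] [210.8, 197.7]
blue [389, 170, 25, 25, 499] [401.0, 181.8]
blue [351, 182, 18, 18, 246] [359.2, 190.2]
blue [204, 192, 10, 10, 76] [208.9, 196.3]
blue [340, 226, 26, 26, 513] [352.4, 238.9]
plug 0.76 [349.7 239.7] 510 [352.3 238.8] [25.5 23.3] 45.0
   w [ 409.1 -273.7   46. ] corners [[413.0, -222.0], [461.0, -274.0], [405.0, -325.0], [358.0, -274.0]]
plug 0.7 [358.5 190.1] 277 [359.  190.5] [17. 18.] 90.0
   w [ 553.5 -300.6   46. ] corners [[580.0, -275.0], [578.0, -329.0], [527.0, -326.0], [529.0, -272.0]]
plug 0.68 [401.  181.5] 515 [401.5 182. ] [24. 25.] 90.0
   w [ 575.6 -430.    46. ] corners [[613.0, -394.0], [611.0, -470.0], [538.0, -466.0], [540.0, -390.0]]
plug 0.38 [387.4 260.6] 315 [388.1 259.8] [21.5 17.4] 26.6
   w [ 343.8 -377.6   46. ] corners [[336.0, -337.0], [382.0, -363.0], [352.0, -418.0], [306.0, -393.0]]
wing 0.7 [362.1 195. ] 263 [359.  190.5] [17. 18.] 90.0
   w [ 551.2 -295.3   72. ] corners [[577.0, -270.0], [576.0, -323.0], [525.0, -321.0]
[... 599 characters left out ...]
 71.0], [818.0, 3.0], [737.0, 5.0], [739.0, 73.0]]
cell 0.81 [210.2 199.3] 2997 [210.4 198.2] [59.9 51. ] 26.6
   w [542.2 147.6  55. ] corners [[517.0, 263.0], [653.0, 192.0], [567.0, 32.0], [433.0, 104.0]]
rack 0.55 [340.  194.8] 1191 [342.2 194.5] [30.5 57.6] 76.6
   w [ 543.4 -250.4   40. ] corners [[571.0, -156.0], [607.0, -327.0], [516.0, -345.0], [480.0, -174.0]]
spare 0.51 [329.1 197.5] 261 [326.9 197.3] [17.4 17.4] 63.4
   w [ 534.6 -201.1   60. ] corners [[547.0, -167.0], [569.0, -214.0], [522.0, -235.0], [500.0, -188.0]]
spare 0.45 [387.8 257.6] 303 [389.  259.5] [17. 20.] 90.0
   w [ 345.4 -376.7   60. ] corners [[371.0, -349.0], [369.0, -407.0], [320.0, -405.0], [321.0, -346.0]]
```

View pics/crop.png

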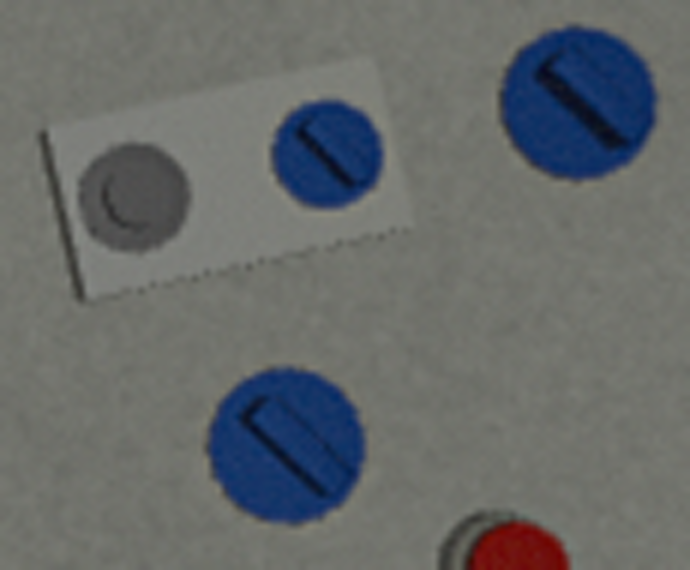

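The crop shows the rack plug at about (359,190), with an 18 px flange against 25 px for the two on the table. That makes it about 55 mm wide, so it is the smallest size and the one wanted. Next I'll fit the plug and collar in both cameras.

```bash
cat > m.py <<'E'
from h import *
from scipy.optimize import minimize
t=np.linspace(0,2*np.pi,72,endpoint=False)
def samp(im,P): 
    p=np.float32(P); return cv2.remap(im,p[:,0].reshape(-1,1),p[:,1].reshape(-1,1),cv2.INTER_LINEAR)[:,0]
def ring(xy,r,z): return np.c_[xy[0]+r*np.cos(t),xy[1]+r*np.sin(t),0*t+z]
def fitcirc(c,ch,xy0,z,edges):
    """edges: list of (r,sign): sign*(outside - inside) of image ch maximised"""
    im=cv2.GaussianBlur(ch.astype(np.float32),(0,0),0.7)
    best=[]
    for dx in np.arange(-12,12.1,.5):
        for dy in np.arange(-12,12.1,.5):
            q=(xy0[0]+dx,xy0[1]+dy);s=0
            for r,sg in edges: s+=sg*np.mean(np.clip(sg*sg*(samp(im,w2px(c,ring(q,r+2.5,z)))-samp(im,w2px(c,ring(q,r-2.5,z)))),-60,60))
            best.append((s,*q))
    best.sort(reverse=True); b=np.array(best[:12]); return b[:,1:].mean(0).round(1),b[:,1:].std(0).round(1),round(b[0,0],1)
E
python3 - <<'E'
from m import *
for n in("top","scene"):
    c=env.read_camera(n);f=c["image"].astype(np.float32)
    bl=f[...,2]-f[...,0]   # blueness
    print(n,"plug flange",fitcirc(c,bl,(553,-300),46,[(28,-1)]))
    m=fitcirc(c,bl,(539,143),96,[(30,1),(22,-1)]);print(n,"mouth bl",m)
    print(n,"mouth outer",fitcirc(c,bl,(539,143),96,[(30,1)]))
    print(n,"spare",fitcirc(c,f.sum(2)/3,(536,-203),46,[(28,1)]))
    out=[]
    for (u,z,r,w) in ((m[0],96,[22,30],22),((553,-300),46,[28],22)):
        p=w2px(c,[[u[0],u[1],z]])[0];x0,y0=int(p[0])-w,int(p[1])-w
        k=9 if 0 else 8;cr=cv2.resize(c["image"][y0:y0+2*w,x0:x0+2*w],None,fx=k,fy=k,interpolation=cv2.INTER_CUBIC)
        if z==96:
            for rr in r:
                for q in w2px(c,ring(u,rr,z)): cv2.circle(cr,tuple(int(v) for v in ((q-[x0,y0])*k+k/2)),1,(255,0,0),-1)
        out.append(cr)
    save(np.hstack(out),f"fit_{n}.png")
E
python3 -c "
import cv2,numpy as np
a=np.vstack([cv2.imread(f'pics/fit_{n}.png') for n in('top','scene')]);cv2.imwrite('pics/fit.png',cv2.resize(a,(590,590)))"
```

```text
top plug flange (array([ 554.5, -301.2]), array([0.4, 0.6]), np.float64(52.4))
top mouth bl (array([540.5, 142.1]), array([0.7, 0.6]), np.float64(34.7))
top mouth outer (array([541. , 143.5]), array([0.4, 0.7]), np.float64(33.3))
top spare (array([ 535.1, -202.8]), array([0.5, 0.5]), np.float64(31.6))
scene plug flange (array([ 553.5, -296.9]), array([0.7, 0.4]), np.float64(33.9))
scene mouth bl (array([546. , 140.9]), array([9.1, 5.5]), np.float64(1.2))
scene mouth outer (array([550.9, 149.1]), array([0.2, 1.2]), np.float64(12.2))
scene spare (array([ 539.6, -198.7]), array([0.6, 0.4]), np.float64(24.7))
```

View pics/fit.png

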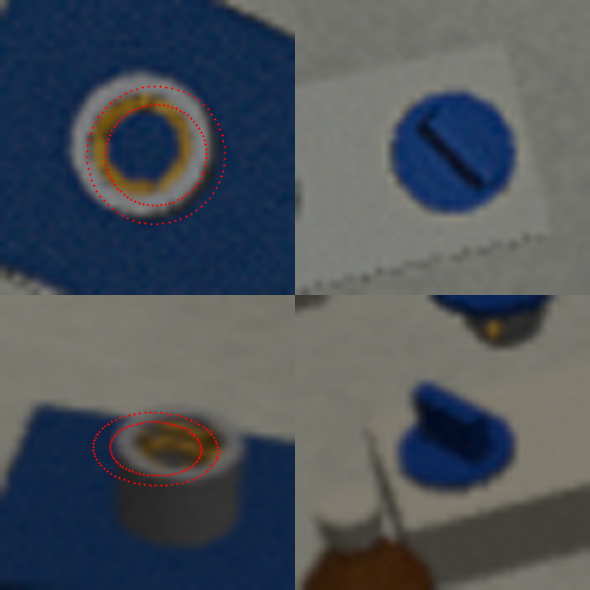

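```bash
python3 - <<'E'
from m import *
ims=[]
for n in("top","scene"):
    c=env.read_camera(n);f=c["image"].astype(np.float32);R=f[...,0];Y=f[...,2]
    m=fitcirc(c,R,(545,146),96,[(30,-1)]);print(n,"mouth R",m)
    m2=fitcirc(c,Y,(545,146),96,[(30,-1),(22,1)]);print(n,"mouth B",m2)
    print(n,"spare",fitcirc(c,f.sum(2)/3,(536,-201),46,[(28,1)]), "plugR",fitcirc(c,R,(553,-300),46,[(28,1)]))
    w=22;k=7
    for u,z,r in ((m[0],96,[22,30]),((554,-299),46,[28])):
        p=w2px(c,[[u[0],u[1],z]])[0];x0,y0=int(p[0])-w,int(p[1])-w
        cr=cv2.resize(c["image"][y0:y0+2*w,x0:x0+2*w],None,fx=k,fy=k,interpolation=cv2.INTER_CUBIC)
        def d(P,col):
            for q in w2px(c,P): cv2.circle(cr,tuple(int(v) for v in ((q-[x0,y0])*k+k/2)),1,col,-1)
        for rr in r: d(ring(u,rr,z),(255,0,0))
        if z==46:
            a=np.radians(41);s=np.linspace(-20,20,40)
            for zz in(46,73):
              for o in(-6,6): d(np.c_[u[0]+s*np.cos(a)-o*np.sin(a),u[1]+s*np.sin(a)+o*np.cos(a),0*s+zz],(255,255,0))
        ims.append(cr)
save(np.vstack([np.hstack(ims[:2]),np.hstack(ims[2:])])[:600],"fit2.png")
E
```

```text
top mouth R (array([545.3, 148.4]), array([0.5, 0.5]), np.float64(59.4))
top mouth B (array([545.3, 148.6]), array([0.5, 0.5]), np.float64(87.1))
top spare (array([ 535.1, -202.8]), array([0.5, 0.5]), np.float64(31.6)) plugR (array([ 554.5, -300.9]), array([0.4, 0.6]), np.float64(60.0))
scene mouth R (array([544.2, 153.1]), array([0.7, 0.4]), np.float64(12.9))
scene mouth B (array([542.7, 153.9]), array([0.5, 0.5]), np.float64(30.1))
scene spare (array([ 539.6, -198.8]), array([0.6, 0.4]), np.float64(24.7)) plugR (array([ 556.2, -296.4]), array([0.7, 0.3]), np.float64(44.8))
```

View pics/fit2.png

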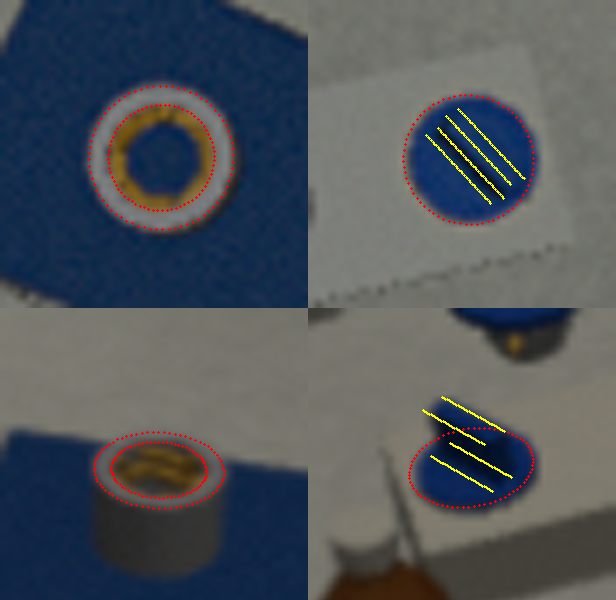

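```bash
cat > go.py <<'E'
from h import *
from scipy.spatial.transform import Rotation as Ro
def plan(x,y,z,yaw,p0=None,y0=None):
    s=env.state();R=Ro.from_euler("xyz",s["tcp_rot"]) if y0 is None else Ro.from_euler("xyz",[np.pi,0,np.radians(y0)])
    p=np.array(s["eef_pos"]) if p0 is None else np.array(p0)
    Rt=Ro.from_euler("xyz",[np.pi,0,np.radians(yaw)])
    return np.r_[R.inv().apply(np.array([x,y,z])-p)/300,(R.inv()*Rt).as_rotvec()/(np.pi/2)].round(4).tolist()
def st():
    s=env.state();print(round(s["t"],2),s["eef_pos"].round(2),np.degrees(s["tcp_rot"]).round(2),"F",s["ft_force"].round(1),"M",s["moment"].round(2),"op",round(s["opening"],3),"j",s["joints"].round(2))
E
python3 - <<'E'
from go import *
st()
print(plan(555,-299,223,-49))
print(plan(400,-437,223,-58))
c=env.read_camera("top")
d=env.look_for("top","amber")
for q in d: print(q, px2w(c,q["xy"],100))
E
```

```text
1.25 [ 245.02 -574.97  222.63] [-180.     -0.    -66.92] F [-0.3  0.4 -0.8] M [ 0.03 -0.04 -0.04] op 1.0 j [-1.27  0.49  1.56  0.    1.09 -0.11]
[-0.4413, -1.3112, -0.0012, -0.0, -0.0, -0.1992]
[-0.2206, -0.6555, -0.0012, -0.0, -0.0, -0.0992]
{'xy': [361.3, 194.5], 'confidence': 0.73} [ 536.86524174 -295.79395161  100.        ]
{'xy': [370.4, 145.6], 'confidence': 0.67} [ 679.80103257 -329.04354488  100.        ]
```

send_rows:
  moves:
    - [[-0.055,-0.164,0,0,0,-0.025],[-0.11,-0.328,0,0,0,-0.05],[-0.165,-0.492,0,0,0,-0.075],[-0.221,-0.656,0,0,0,-0.1],[-0.221,-0.656,0,0,0,-0.1],[-0.221,-0.656,0,0,0,-0.1],[-0.221,-0.656,0,0,0,-0.1],[-0.221,-0.656,0,0,0,-0.1],[-0.221,-0.656,0,0,0,-0.1]]
  grip: -0.3

```text
t: 2.1
eef_pos: [399.3, -437.7, 222.6]
tcp_rot: [3.141, -0.0, -1.012]
ft_force: [-0.3, -0.4, -0.4]
opening: 0.649
```

```bash
python3 - <<'E'
from go import *
st()
print(plan(555,-299,120,-49))
E
```

```text
2.1 [ 399.32 -437.67  222.63] [ 1.7999e+02 -1.0000e-02 -5.7990e+01] F [-0.3 -0.4 -0.4] M [-0.01 -0.03  0.03] op 0.649 j [-0.94  0.44  1.64 -0.    1.06  0.07]
[-0.1169, -0.6851, 0.342, 0.0001, -0.0001, -0.0999]
```

send_rows:
  moves:
    - [[-0.039,-0.228,0.05,0,0,-0.033],[-0.078,-0.456,0.15,0,0,-0.066],[-0.117,-0.685,0.3,0,0,-0.1],[-0.117,-0.685,0.342,0,0,-0.1],[-0.117,-0.685,0.342,0,0,-0.1],[-0.117,-0.685,0.342,0,0,-0.1],[-0.117,-0.685,0.342,0,0,-0.1],[-0.117,-0.685,0.342,0,0,-0.1]]

```text
t: 2.77
eef_pos: [555.2, -298.4, 119.1]
tcp_rot: [3.141, 0.002, -0.854]
ft_force: [-0.3, 0.3, 1.1]
opening: 0.652
```

```bash
python3 - <<'E'
from go import *
st()
print(plan(555,-299,57.5,-49))
ims=[]
for n,w,h in(("top",40,40),("scene",40,40)):
    c=env.read_camera(n);p=w2px(c,[[555,-299,70]])[0].astype(int);k=7
    x0,y0=p-w;ims.append(cv2.resize(c["image"][y0:y0+2*h,x0:x0+2*w],(400,400),interpolation=cv2.INTER_CUBIC))
save(np.hstack(ims),"pre.png")
E
```

```text
2.77 [ 555.21 -298.36  119.13] [ 1.7996e+02  9.0000e-02 -4.8910e+01] F [-0.3  0.3  1.1] M [0.01 0.03 0.01] op 0.652 j [-0.6   0.61  1.65 -0.    0.89  0.26]
[0.0015, 0.0018, 0.2054, 0.0004, 0.001, 0.001]
```

View pics/pre.png

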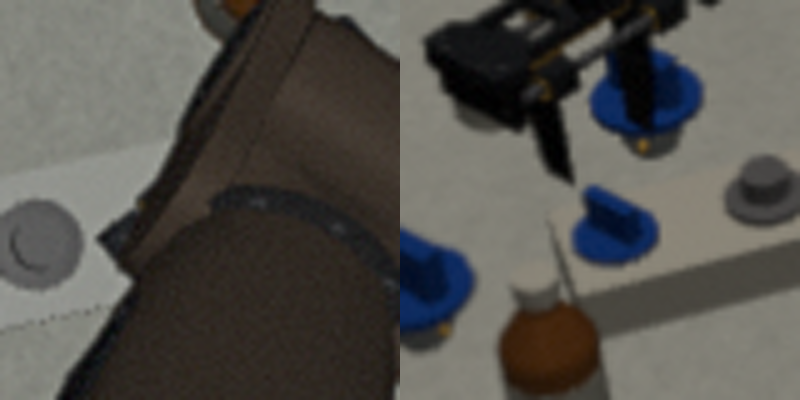

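The top view is hidden by the arm. In the scene crop the fingertips, at (570,182) and (640,122), straddle the line of the wing at (612,205). I'll descend and close.

send_rows:
  moves:
    - [[0.001,0.002,0.06,0,0,0],[0.001,0.002,0.12,0,0,0],[0.001,0.002,0.18,0,0,0],[0.001,0.002,0.205,0,0,0],[0.001,0.002,0.205,0,0,0],[0.001,0.002,0.205,0,0,0]]

```text
t: 3.37
eef_pos: [555.1, -299.7, 59.4]
tcp_rot: [-3.141, -0.001, -0.855]
ft_force: [-0.7, 0.3, 0.2]
opening: 0.649
```

send_rows:
  moves:
    - [[0,0,0,0,0,0],[0,0,0,0,0,0],[0,0,0,0,0,0],[0,0,0,0,0,0],[0,0,0,0,0,0],[0,0,0,0,0,0],[0,0,0,0,0,0],[0,0,0,0,0,0],[0,0,0,0,0,0],[0,0,0,0,0,0]]
  grip: 1

```text
t: 4.2
eef_pos: [555.3, -298.5, 58.5]
tcp_rot: [3.142, 0.0, -0.854]
ft_force: [-0.6, -0.1, 0.4]
opening: 0.126
```

```bash
python3 - <<'E'
from go import *
st()
E
```

```text
4.2 [ 555.32 -298.53   58.53] [180.     0.   -48.92] F [-0.6 -0.1  0.4] M [ 0.11 -0.04 -0.02] op 0.126 j [-0.6   0.69  1.69 -0.    0.76  0.26]
```

```bash
python3 - <<'E'
from go import *
a=plan(555,-299,200,-49);print(a);print(plan(550,-75,190,-49)); print(plan(545,151,175,-49,[550,-75,190],-49))
E
```

```text
[0.0005, 0.0018, -0.4716, 0.0, 0.0, 0.0009]
[-0.5733, -0.4763, -0.4382, 0.0, 0.0, 0.0009]
[-0.5795, -0.4817, 0.05, 0.0, 0.0, 0.0]
```

send_rows:
  moves:
    - [[0,0,-0.06,0,0,0],[0,0,-0.16,0,0,0],[0,0,-0.27,0,0,0],[0,0,-0.38,0,0,0],[0,0,-0.45,0,0,0],[0,0,-0.45,0,0,0],[0,0,-0.45,0,0,0],[0,0,-0.45,0,0,0]]

```text
t: 4.87
eef_pos: [554.8, -298.3, 192.2]
tcp_rot: [3.141, 0.002, -0.854]
ft_force: [0.6, 0.6, -1.6]
opening: 0.122
```

```bash
python3 - <<'E'
from go import *
st();print(plan(550,-75,190,-49))
E
```

```text
4.87 [ 554.75 -298.26  192.15] [ 1.7997e+02  1.0000e-01 -4.8920e+01] F [ 0.6  0.6 -1.6] M [-0.    0.02 -0.04] op 0.122 j [-0.6   0.53  1.58 -0.    1.04  0.26]
[-0.5714, -0.477, 0.0079, 0.0004, 0.0012, 0.0008]
```

send_rows:
  moves:
    - [[-0.09,-0.075,0,0,0,0],[-0.185,-0.154,0,0,0,0],[-0.28,-0.234,0,0,0,0],[-0.375,-0.313,0,0,0,0],[-0.47,-0.392,0,0,0,0],[-0.571,-0.477,0,0,0,0],[-0.571,-0.477,0,0,0,0],[-0.571,-0.477,0,0,0,0]]

```text
t: 5.53
eef_pos: [550.1, -73.5, 192.1]
tcp_rot: [3.14, 0.002, -0.851]
ft_force: [0.1, -0.8, -1.4]
opening: 0.124
```

```bash
python3 - <<'E'
from go import *
st();print(plan(545,151,175,-49))
E
```

```text
5.53 [550.05 -73.54 192.08] [ 1.7991e+02  1.2000e-01 -4.8730e+01] F [ 0.1 -0.8 -1.4] M [-0.04 -0.07 -0.02] op 0.124 j [-0.25  0.43  1.77 -0.    0.95  0.6 ]
[-0.5736, -0.4811, 0.0574, 0.001, 0.0013, 0.003]
```

send_rows:
  moves:
    - [[-0.09,-0.075,0,0,0,0],[-0.185,-0.155,0,0,0,0],[-0.28,-0.235,0,0,0,0],[-0.375,-0.315,0.01,0,0,0],[-0.47,-0.394,0.03,0,0,0],[-0.574,-0.481,0.055,0,0,0],[-0.574,-0.481,0.055,0,0,0],[-0.574,-0.481,0.055,0,0,0],[-0.574,-0.481,0.055,0,0,0],[-0.574,-0.481,0.055,0,0,0],[-0.574,-0.481,0.055,0,0,0]]

```text
t: 6.45
eef_pos: [546.6, 147.6, 176.9]
tcp_rot: [3.141, -0.0, -0.856]
ft_force: [-0.6, 0.6, -2.3]
opening: 0.123
```

```bash
python3 - <<'E'
from m import *
from go import *
st();s=env.state();e=s["eef_pos"]
ims=[];k=7;w=28
for n in("top","scene"):
    c=env.read_camera(n);f=c["image"].astype(np.float32)
    u=e[:2];zf=e[2]-44.5+26
    print(n,"flange bottom",fitcirc(c,f[...,2]-f[...,0],u,zf+3,[(28,-1)]))
    print("mouth",fitcirc(c,f[...,2],(544,151),96,[(30,-1),(22,1)]),fitcirc(c,f[...,0],(544,151),96,[(30,-1)]))
    p=w2px(c,[[u[0],u[1],120]])[0];x0,y0=int(p[0])-w,int(p[1])-w
    cr=cv2.resize(c["image"][y0:y0+2*w,x0:x0+2*w],None,fx=k,fy=k,interpolation=cv2.INTER_CUBIC)
    def d(P,col):
        for q in w2px(c,P): cv2.circle(cr,tuple(int(v) for v in ((q-[x0,y0])*k+k/2)),1,col,-1)
    d(ring(u,28,zf),(255,255,0));d(ring(u,28,zf+6),(255,255,0));d(ring(u,11.5,zf-26),(0,255,0));d(ring((545,151),30,96),(255,0,0))
    ims.append(cr)
save(np.hstack(ims),"hov.png")
E
```

```text
6.45 [546.62 147.62 176.94] [ 1.7999e+02 -1.0000e-02 -4.9040e+01] F [-0.6  0.6 -2.3] M [ 0.02 -0.02 -0.  ] op 0.123 j [ 0.15  0.46  1.76 -0.    0.92  1.  ]
top flange bottom (array([548.6, 159.2]), array([0.7, 0.4]), np.float64(0.6))
mouth (array([545.2, 145.8]), array([0.7, 0.4]), np.float64(2.9)) (array([542.1, 145. ]), array([0.6, 0.4]), np.float64(4.8))
scene flange bottom (array([541.9, 150.3]), array([0.6, 0.4]), np.float64(26.4))
mouth (array([542.7, 153.9]), array([0.5, 0.5]), np.float64(31.4)) (array([543.3, 153.3]), array([0.6, 0.4]), np.float64(13.6))
```

View pics/hov.png

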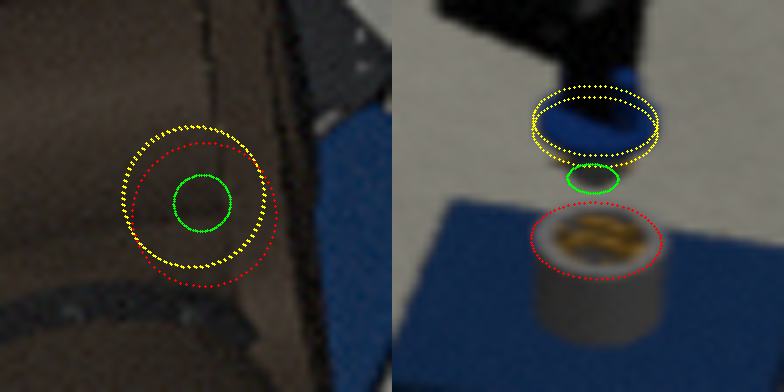

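```bash
python3 - <<'E'
from m import *
import m
from go import *
s=env.state();e=s["eef_pos"];zf=e[2]-44.5+26
c=env.read_camera("scene");f=c["image"].astype(np.float32)
full=np.linspace(0,2*np.pi,72,endpoint=False)
ph=np.arctan2(-220-150,1776-545)
for hw in(60,75,90):
    m.t=ph+np.radians(np.linspace(-hw,hw,60))
    print(hw,"flange bottom front",fitcirc(c,f[...,2]-f[...,0],e[:2],zf,[(28,-1)]),fitcirc(c,f[...,2]-.5*f[...,0]-.5*f[...,1],e[:2],zf,[(28,-1)]))
m.t=full
for nm,ch in(("R",f[...,0]),("G",f[...,1]),("B",f[...,2])):
    print(nm,"rim in+out",fitcirc(c,ch,(544,152),96,[(30,-1),(22,1)]),"in",fitcirc(c,ch,(544,152),96,[(22,1)]))
print(e)
g=c["image"];p=w2px(c,[[546,149,100]])[0].astype(int)
cr=cv2.resize(g[p[1]-22:p[1]+22,p[0]-14:p[0]+14],None,fx=13,fy=13,interpolation=cv2.INTER_CUBIC)
cr=np.clip(cr.astype(float)*1.8,0,255).astype(np.uint8);save(cr,"z.png");print(p)
E
```

```text
60 flange bottom front (array([538.2, 151.8]), array([0.5, 0.5]), np.float64(32.4)) (array([538.3, 151.7]), array([0.5, 0.5]), np.float64(26.8))
75 flange bottom front (array([537.7, 151.9]), array([0.5, 0.5]), np.float64(34.1)) (array([537.8, 151.7]), array([0.5, 0.5]), np.float64(28.4))
90 flange bottom front (array([537.6, 151.9]), array([0.6, 0.4]), np.float64(35.6)) (array([537.7, 151.9]), array([0.5, 0.5]), np.float64(29.8))
R rim in+out (array([541.4, 154.3]), array([0.6, 0.4]), np.float64(26.7)) in (array([540., 155.]), array([0.7, 0.4]), np.float64(14.0))
G rim in+out (array([541.9, 154. ]), array([0.6, 0.4]), np.float64(28.2)) in (array([540.9, 154.5]), array([0.6, 0.4]), np.float64(18.7))
B rim in+out (array([542.7, 153.9]), array([0.5, 0.5]), np.float64(31.6)) in (array([542.4, 154. ]), array([0.6, 0.4]), np.float64(26.5))
[546.5260848  147.98133389 177.10914723]
[301 186]
```

View pics/z.png

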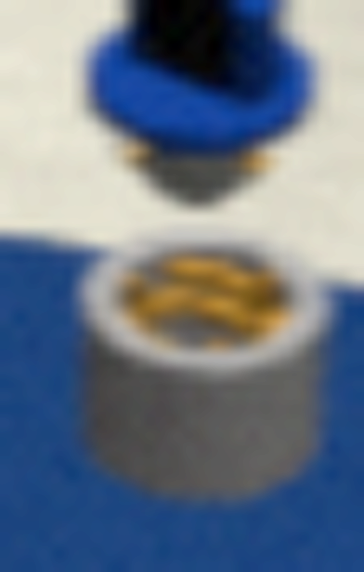

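```bash
python3 - <<'E'
from m import *
from go import *
from scipy.optimize import least_squares
c=env.read_camera("scene");e=env.state()["eef_pos"]
o=np.array([287,164])
def feats(p,tx=0,ty=0):
    R=Ro.from_euler("xyz",[tx,ty,0])
    def rr(r,z): return w2px(c,R.apply(ring((0,0),r,z))+p)
    a=np.vstack([rr(28,26),rr(28,32)]);b=rr(11.5,0)
    return np.array([a[:,0].min(),a[:,0].max(),rr(28,26)[:,1].max(),b[:,1].max(),b[:,0].mean()])
meas=np.array([[90,0],[314,0],[0,150],[0,205],[198,0]])/13+o-.5
m=np.array([meas[0,0],meas[1,0],meas[2,1],meas[3,1],meas[4,0]])
p0=e-[0,0,44.5]
print("meas",m.round(2),"pred",feats(p0).round(2))
f=lambda v:feats(np.array([v[0],v[1],p0[2]]),v[2],v[3])-m
print("horiz+tilt",least_squares(f,[e[0],e[1],0,0],diff_step=1e-3).x.round(3))
f=lambda v:feats(np.array([e[0],v[1],v[0]]))-m
r=least_squares(f,[p0[2],e[1]],diff_step=1e-3);print("z,y",r.x.round(2),r.fun.round(2),p0)
# rim: left/right outer, front, back outer rows
def rf(x,y,z):
    a=w2px(c,ring((x,y),30,z));return np.array([a[:,0].min(),a[:,0].max(),a[:,1].max(),a[:,1].min()])
mr=np.array([78/13+287,330/13+287,369/13+164,222/13+164])-.5
print("rim",mr.round(2),rf(545,150,96).round(2),least_squares(lambda v:rf(v[0],v[1],96)-mr,[545,150],diff_step=1e-3).x.round(1))
E
```

```text
meas [293.42 310.65 175.04 179.27 301.73] pred [292.86 310.71 176.24 180.   301.44]
horiz+tilt [ 5.43513e+02  1.50351e+02 -1.00000e-03 -5.10000e-02]
z,y [136.23 149.18] [-0.31  0.34  0.22 -0.22 -0.03] [546.43360089 148.43086791 132.65244956]
rim [292.5  311.88 191.88 180.58] [292.1  310.67 192.44 181.52] [541.7 153.6]
```

```bash
python3 - <<'E'
from go import *
st();print(plan(546,151.3,134,-49))
E
```

```text
6.65 [546.43 148.43 177.15] [-1.7999e+02 -1.0000e-02 -4.8990e+01] F [-0.1  0.2 -1.6] M [-0.09 -0.08  0.04] op 0.125 j [ 0.15  0.46  1.76 -0.    0.92  1.  ]
[-0.0082, -0.0052, 0.1438, -0.0001, -0.0002, 0.0001]
```

send_rows:
  moves:
    - [[-0.008,-0.005,0.03,0,0,0],[-0.008,-0.005,0.06,0,0,0],[-0.008,-0.005,0.09,0,0,0],[-0.008,-0.005,0.12,0,0,0],[-0.008,-0.005,0.144,0,0,0],[-0.008,-0.005,0.144,0,0,0],[-0.008,-0.005,0.144,0,0,0],[-0.008,-0.005,0.144,0,0,0],[-0.008,-0.005,0.144,0,0,0]]

```text
t: 7.4
eef_pos: [546.1, 152.0, 134.2]
tcp_rot: [-3.141, -0.001, -0.854]
ft_force: [-0.3, 0.3, -1.1]
opening: 0.125
```

```bash
python3 - <<'E'
from go import *
st();print(plan(546,151.3,128,-49))
E
```

```text
7.4 [546.05 152.03 134.22] [-1.7996e+02 -3.0000e-02 -4.8920e+01] F [-0.3  0.3 -1.1] M [-0.02 -0.03 -0.01] op 0.125 j [ 0.16  0.51  1.8  -0.    0.83  1.01]
[0.0017, 0.0017, 0.0207, -0.0004, -0.0003, 0.0009]
```

send_rows:
  moves:
    - [[0,0,0.004,0,0,0],[0,0,0.008,0,0,0],[0,0,0.011,0,0,0],[0,0,0.011,0,0,0],[0,0,0.011,0,0,0]]

```text
t: 7.82
eef_pos: [545.8, 152.0, 130.5]
tcp_rot: [3.142, -0.0, -0.854]
ft_force: [0.1, -0.7, -2.1]
opening: 0.127
```

send_rows:
  moves:
    - [[0,0,0.003,0,0,0],[0,0,0.005,0,0,0],[0,0,0.005,0,0,0],[0,0,0.005,0,0,0]]

```text
t: 8.15
eef_pos: [545.8, 152.0, 129.0]
tcp_rot: [3.141, -0.0, -0.854]
ft_force: [-0.1, 0.4, -1.6]
opening: 0.128
```

```bash
python3 - <<'E'
from go import *
st()
E
```

```text
8.15 [545.76 151.97 128.96] [179.99  -0.   -48.92] F [-0.1  0.4 -1.6] M [0.01 0.03 0.03] op 0.128 j [ 0.16  0.52  1.8  -0.    0.82  1.01]
```

send_rows:
  moves:
    - [[0,0,0.003,0,0,0],[0,0,0.006,0,0,0],[0,0,0.006,0,0,0],[0,0,0.006,0,0,0]]

```text
t: 8.48
eef_pos: [545.8, 152.0, 127.1]
tcp_rot: [3.141, 0.0, -0.854]
ft_force: [0.4, -0.8, -2.0]
opening: 0.129
```

send_rows:
  moves:
    - [[0,0,0.003,0,0,0],[0,0,0.005,0,0,0],[0,0,0.005,0,0,0],[0,0,0.005,0,0,0]]

```text
t: 8.82
eef_pos: [545.9, 152.0, 125.8]
tcp_rot: [-3.141, -0.0, -0.854]
ft_force: [-1.1, 1.1, 1.4]
opening: 0.122
```

send_rows:
  moves:
    - [[0,0,0.002,0,0,0],[0,0,0.002,0,0,0],[0,0,0.002,0,0,0]]

```text
t: 9.07
eef_pos: [545.9, 152.0, 125.6]
tcp_rot: [-3.141, -0.0, -0.854]
ft_force: [-2.0, -0.6, 6.5]
opening: 0.126
```

```bash
python3 - <<'E'
from go import *
st()
E
```

```text
9.07 [545.93 152.   125.64] [-1.7997e+02 -3.0000e-02 -4.8920e+01] F [-2.  -0.6  6.5] M [-0.09  0.37 -0.01] op 0.126 j [ 0.16  0.53  1.81 -0.    0.81  1.01]
```

send_rows:
  moves:
    - [[0,0,0,0,0,-0.04],[0,0,0,0,0,-0.08],[0,0,0,0,0,-0.12],[0,0,0,0,0,-0.12]]

```text
t: 9.4
eef_pos: [546.2, 152.1, 126.3]
tcp_rot: [-3.14, -0.001, -0.662]
ft_force: [-1.6, 0.3, 13.7]
opening: 0.124
```

```bash
python3 - <<'E'
from go import *
st()
E
```

```text
9.4 [546.22 152.14 126.3 ] [-1.7993e+02 -7.0000e-02 -3.7900e+01] F [-1.6  0.3 13.7] M [-0.03  0.48  0.07] op 0.124 j [0.16 0.53 1.8  0.   0.81 0.82]
```

send_rows:
  moves:
    - [[0,0,-0.001,0,0,-0.05],[0,0,-0.002,0,0,-0.1],[0,0,-0.003,0,0,-0.15],[0,0,-0.004,0,0,-0.2],[0,0,-0.004,0,0,-0.2]]

```text
t: 9.82
eef_pos: [546.8, 152.0, 127.5]
tcp_rot: [-3.14, -0.003, -0.346]
ft_force: [1.5, 0.4, 9.4]
opening: 0.125
```

```bash
python3 - <<'E'
from go import *
st()
E
```

```text
9.82 [546.76 152.04 127.47] [-1.7993e+02 -1.6000e-01 -1.9820e+01] F [1.5 0.4 9.4] M [-0.06 -0.14  0.2 ] op 0.125 j [ 0.15  0.52  1.8  -0.    0.81  0.5 ]
```

send_rows:
  moves:
    - [[0,0,-0.001,0,0,-0.05],[0,0,-0.002,0,0,-0.1],[0,0,-0.003,0,0,-0.15],[0,0,-0.004,0,0,-0.2],[0,0,-0.004,0,0,-0.2]]

```text
t: 10.23
eef_pos: [545.7, 152.0, 127.4]
tcp_rot: [3.141, 0.0, -0.034]
ft_force: [-0.7, 0.4, -1.8]
opening: 0.126
```

```bash
python3 - <<'E'
from go import *
st()
E
```

```text
10.23 [545.72 151.96 127.37] [ 1.7999e+02  1.0000e-02 -1.9200e+00] F [-0.7  0.4 -1.8] M [ 0.05 -0.08  0.01] op 0.126 j [ 0.16  0.52  1.8  -0.    0.81  0.19]
```

send_rows:
  moves:
    - [[0,0,0.004,0,0,0],[0,0,0.008,0,0,0],[0,0,0.01,0,0,0],[0,0,0.01,0,0,0]]

```text
t: 10.57
eef_pos: [545.7, 152.0, 124.2]
tcp_rot: [3.141, 0.0, -0.038]
ft_force: [0.7, -0.1, -1.1]
opening: 0.126
```

```bash
python3 - <<'E'
from go import *
st()
E
```

```text
10.57 [545.69 151.96 124.21] [ 1.7999e+02  2.0000e-02 -2.1900e+00] F [ 0.7 -0.1 -1.1] M [-0.01 -0.11 -0.01] op 0.126 j [ 0.16  0.53  1.81 -0.    0.81  0.19]
```

Below the earlier level and still free, so it is in the drop. I'll keep lowering in steps.

send_rows:
  moves:
    - [[0,0,0.004,0,0,0],[0,0,0.008,0,0,0],[0,0,0.01,0,0,0],[0,0,0.01,0,0,0]]

```text
t: 10.9
eef_pos: [545.7, 152.0, 121.3]
tcp_rot: [3.141, 0.0, -0.037]
ft_force: [0.1, 1.6, -1.1]
opening: 0.128
```

send_rows:
  moves:
    - [[0,0,0.003,0,0,0],[0,0,0.005,0,0,0],[0,0,0.005,0,0,0]]

```text
t: 11.15
eef_pos: [545.8, 152.0, 119.9]
tcp_rot: [3.142, 0.0, -0.037]
ft_force: [0.5, 0.2, -1.1]
opening: 0.126
```

```bash
python3 - <<'E'
from go import *
st()
E
```

```text
11.15 [545.76 151.98 119.87] [ 1.80e+02  1.00e-02 -2.12e+00] F [ 0.5  0.2 -1.1] M [ 0.06 -0.04 -0.01] op 0.126 j [ 0.16  0.53  1.81 -0.    0.8   0.19]
```

send_rows:
  moves:
    - [[0,0,0.002,0,0,0],[0,0,0.004,0,0,0],[0,0,0.004,0,0,0],[0,0,0.004,0,0,0]]

```text
t: 11.48
eef_pos: [545.8, 152.0, 118.8]
tcp_rot: [3.141, 0.0, -0.037]
ft_force: [0.4, 1.0, -1.3]
opening: 0.126
```

send_rows:
  moves:
    - [[0,0,0.002,0,0,0],[0,0,0.003,0,0,0],[0,0,0.003,0,0,0],[0,0,0.003,0,0,0]]

```text
t: 11.82
eef_pos: [545.9, 152.0, 118.4]
tcp_rot: [-3.142, -0.001, -0.037]
ft_force: [-1.3, 0.3, 5.3]
opening: 0.124
```

```bash
python3 - <<'E'
from go import *
st()
E
```

```text
11.82 [545.88 151.98 118.36] [-1.80e+02 -3.00e-02 -2.12e+00] F [-1.3  0.3  5.3] M [-0.03  0.27  0.  ] op 0.124 j [ 0.16  0.54  1.81 -0.    0.79  0.19]
```

Contact came at origin −22.1 mm, so the plug has dropped into the start and rested there over 0.1 s. Now I'll run it in clockwise.

send_rows:
  moves:
    - [[0,0,0.0005,0,0,0.05],[0,0,0.001,0,0,0.1],[0,0,0.002,0,0,0.15],[0,0,0.003,0,0,0.2],[0,0,0.003,0,0,0.2]]

```text
t: 12.23
eef_pos: [546.6, 152.5, 117.9]
tcp_rot: [-3.14, -0.002, -0.356]
ft_force: [-1.6, 1.5, 8.9]
opening: 0.124
```

```bash
python3 - <<'E'
from go import *
st()
E
```

```text
12.23 [546.58 152.47 117.95] [-1.7991e+02 -1.2000e-01 -2.0410e+01] F [-1.6  1.5  8.9] M [ 0.24  0.08 -0.14] op 0.124 j [0.16 0.54 1.81 0.   0.79 0.51]
```

send_rows:
  moves:
    - [[0,0,0.0005,0,0,0.05],[0,0,0.001,0,0,0.1],[0,0,0.0015,0,0,0.15],[0,0,0.002,0,0,0.2],[0,0,0.002,0,0,0.2]]

```text
t: 12.65
eef_pos: [546.3, 152.0, 116.8]
tcp_rot: [-3.141, -0.001, -0.669]
ft_force: [0.9, 0.5, 4.7]
opening: 0.127
```

```bash
python3 - <<'E'
from go import *
st()
E
```

```text
12.65 [546.31 152.03 116.76] [-1.7994e+02 -6.0000e-02 -3.8330e+01] F [0.9 0.5 4.7] M [ 0.02 -0.11 -0.08] op 0.127 j [ 0.15  0.54  1.81 -0.    0.79  0.82]
```

send_rows:
  moves:
    - [[0,0,0.0007,0,0,0.05],[0,0,0.0014,0,0,0.1],[0,0,0.002,0,0,0.15],[0,0,0.003,0,0,0.2],[0,0,0.003,0,0,0.2]]

```text
t: 13.07
eef_pos: [545.8, 151.9, 115.4]
tcp_rot: [-3.142, -0.0, -0.981]
ft_force: [-0.0, -0.3, 1.2]
opening: 0.127
```

```bash
python3 - <<'E'
from go import *
st()
E
```

```text
13.07 [545.83 151.94 115.44] [-180.     -0.    -56.19] F [-0.  -0.3  1.2] M [ 0.02 -0.09  0.01] op 0.127 j [ 0.15  0.54  1.81 -0.    0.79  1.14]
```

send_rows:
  moves:
    - [[0,0,0.001,0,0,0.05],[0,0,0.002,0,0,0.1],[0,0,0.003,0,0,0.15],[0,0,0.003,0,0,0.15]]

```text
t: 13.4
eef_pos: [545.8, 152.0, 114.5]
tcp_rot: [3.141, -0.0, -1.214]
ft_force: [-0.3, -0.6, -0.4]
opening: 0.123
```

```bash
python3 - <<'E'
from go import *
st()
E
```

```text
13.4 [545.78 151.96 114.51] [ 1.7999e+02 -1.0000e-02 -6.9580e+01] F [-0.3 -0.6 -0.4] M [-0.04 -0.14  0.03] op 0.123 j [ 0.16  0.54  1.81 -0.    0.79  1.37]
```

send_rows:
  moves:
    - [[0,0,0.001,0,0,0.03],[0,0,0.0015,0,0,0.06],[0,0,0.002,0,0,0.09],[0,0,0.002,0,0,0.09]]

```text
t: 13.73
eef_pos: [546.1, 151.9, 114.5]
tcp_rot: [-3.141, -0.0, -1.353]
ft_force: [-0.0, -1.6, 5.3]
opening: 0.119
```

```bash
python3 - <<'E'
from go import *
st()
E
```

```text
13.73 [546.1  151.94 114.48] [-1.7995e+02 -2.0000e-02 -7.7520e+01] F [-0.  -1.6  5.3] M [-0.11  0.12 -0.09] op 0.119 j [ 0.15  0.54  1.81 -0.    0.78  1.51]
```

send_rows:
  moves:
    - [[0,0,0,0,0,0.03],[0,0,0,0,0,0.06],[0,0,0,0,0,0.06]]

```text
t: 13.98
eef_pos: [546.2, 151.8, 114.5]
tcp_rot: [-3.141, -0.001, -1.446]
ft_force: [-0.0, -2.3, 6.0]
opening: 0.12
```

```bash
python3 - <<'E'
from go import *
st()
E
```

```text
13.98 [546.17 151.77 114.48] [-1.7994e+02 -4.0000e-02 -8.2870e+01] F [-0.  -2.3  6. ] M [-0.33  0.09  0.31] op 0.12 j [ 0.15  0.54  1.81 -0.    0.78  1.6 ]
```

send_rows:
  moves:
    - [[0,0,0,0,0,0.015],[0,0,0,0,0,0.015]]

```text
t: 14.15
eef_pos: [546.2, 151.7, 114.5]
tcp_rot: [-3.141, -0.001, -1.468]
ft_force: [0.6, -2.5, 5.3]
opening: 0.124
```

```bash
python3 - <<'E'
from go import *
st()
E
```

```text
14.15 [546.17 151.73 114.46] [-1.7994e+02 -4.0000e-02 -8.4120e+01] F [ 0.6 -2.5  5.3] M [-0.37 -0.07  0.47] op 0.124 j [ 0.15  0.54  1.81 -0.    0.78  1.62]
```

The resisting torque is 0.47 N m and the plug is at −26.0 mm, so it is locked home. I'll release and withdraw straight up.

send_rows:
  moves:
    - [[0,0,0,0,0,0],[0,0,0,0,0,0],[0,0,0,0,0,0],[0,0,0,0,0,0],[0,0,0,0,0,0],[0,0,0,0,0,0]]
  grip: -0.3

```text
t: 14.65
eef_pos: [545.7, 152.0, 113.9]
tcp_rot: [3.141, -0.0, -1.474]
ft_force: [-0.4, 0.2, -0.3]
opening: 0.489
```

send_rows:
  moves:
    - [[0,0,-0.02,0,0,0],[0,0,-0.07,0,0,0],[0,0,-0.14,0,0,0],[0,0,-0.24,0,0,0],[0,0,-0.35,0,0,0],[0,0,-0.35,0,0,0],[0,0,-0.35,0,0,0],[0,0,-0.35,0,0,0]]

```text
t: 15.32
eef_pos: [545.4, 151.9, 218.7]
tcp_rot: [3.141, -0.0, -1.474]
ft_force: [-0.4, -0.4, -0.8]
opening: 0.651
```

```bash
python3 - <<'E'
from m import *
from go import *
st()
ims=[]
c=env.read_camera("scene");p=w2px(c,[[546,151,100]])[0].astype(int)
a=cv2.resize(c["image"][p[1]-22:p[1]+22,p[0]-22:p[0]+22],(400,400),interpolation=cv2.INTER_CUBIC)
b=cv2.resize(c["image"][100:280,90:270],(400,400),interpolation=cv2.INTER_CUBIC)
save(np.clip(np.hstack([a,b]).astype(float)*1.7,0,255).astype(np.uint8),"end.png")
E
```

```text
15.32 [545.43 151.95 218.75] [179.98  -0.   -84.46] F [-0.4 -0.4 -0.8] M [0.04 0.05 0.03] op 0.651 j [ 0.16  0.41  1.71 -0.    1.02  1.63]
```

View pics/end.png

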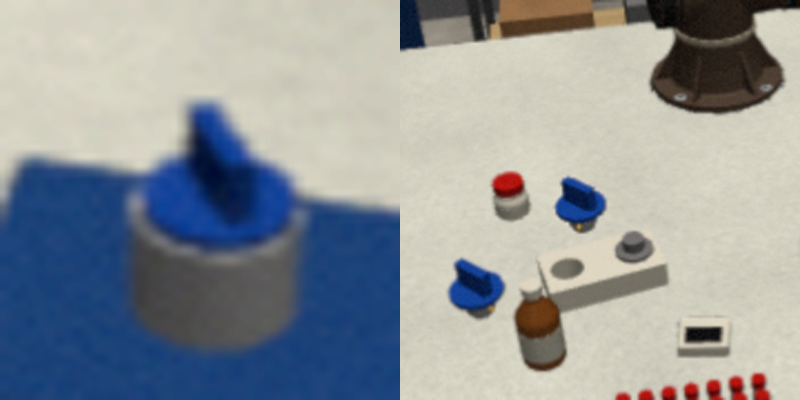

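The picture shows the plug upright with its flange flat on the collar rim at about (218,205) in the left half. The rack, spare and bystanders look undisturbed and the gripper is clear. I'll hand in.

```bash
python3 -c "
from cell import env
print(env.job_done())"
```

```text
the job is handed in; nothing more can be done
None
```

I handed the job in at about 15 s. The plug is screwed home in the collar and released; no verdict was reported back.

- **Pick:** I took the smallest blue plug from the rack. Its flange showed 18 px wide, against 25 px for the two look-alikes on the table.
- **Thread start:** The lugs met the crests with the origin 14.9 mm below the rim. About 47° of anticlockwise turning brought them over the edge, and I lowered the plug into the starts, where it made contact at −22.1 mm.
- **Running in:** I turned it clockwise about 82° under a push of up to about 10 N. It stopped sinking at −26.0 mm. I stopped turning when the resisting torque read 0.47 N m, slightly over the 0.4 guideline because that was the step on which it locked.
- **Final checks:** The last scene picture shows the plug upright with its flange flat on the rim. The gripper is about 100 mm clear. The wrist force readings after each move peaked at 13.7 N, well below the limit.
- **Undisturbed items:** The rack, spare, jar, amber bottle, timer and both larger plugs look in place. The final crop did not cover the funnel, beaker and clear bottle, but the arm did not go near them.
- **Disagreements:** The two cameras disagreed by about 4.5 mm in y, and in the hover picture the scene camera put things about 1 px too high. I used the plug-to-collar offset measured against the arm's own position instead, and the forces during insertion confirmed it. The arm hid the collar from the top camera, so the final flange gap rests on the arm's height, the torque and the scene camera only.

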